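Set the power supply's slotted mode switch

TASK

Take the flat screwdriver from the tool rack, put its blade into the slotted switch on the power supply (the case with two brass terminal posts) and turn the switch a quarter turn clockwise, until it stops. Then put the screwdriver back, standing in the rack hole it came from, and let go. Leave the stirrer's identical switch (the case with the round plate) as it is.

Things in the scene. Friction and masses are not known exactly. Their poses are not given: they have to be found in the camera images.
- driver_grip (a point): Centre of the flat screwdriver's handle, a flat black block 40 mm wide (x), 22 thick (y), 80 tall (z, up). It stands upright in the rack, left of the robot. A round grey guard, 52 mm across, rests on the rack 48 mm below this point; a 10 mm shank leads to a steel blade 18 mm wide (along x) and 4 thick, its end 148 mm below this point. 0.16 kg. The awl beside it is round.
- rack: Aluminium tool rack; origin under its centre, on the table; z up. Top plate 75 x 180 mm, 10 mm thick, its top 120 mm above the table, open below. Two 36 mm round holes at y = +48 and -48 mm: the screwdriver hangs in one, an awl in the other.
- mode_slot (a point): Power supply's switch: point on its turning axis at the slot's floor, 88 mm above the table; z up, x along the slot, turning with it. Slot 44 mm long, open-ended, 15 deep, 7 wide at the floor, flaring to 19 at the mouth; the blade has about 10 degrees of play. Aluminium cheeks on a 60 mm black disc, on a white case 180 x 130 x 80 mm with two brass posts 24 mm high, 107 mm behind it.
- mode (a joint): Angle of the power supply's switch, rad: 0 to 0.12 at the start (slot along the case's long side), growing clockwise seen from above to a firm stop at 1.57 (slot across the case). Stays where it is left; friction about 0.07 N m.
- stir_mode (a joint): Angle of the stirrer's switch, rad, same sense. The stirrer stands left or right of the power supply: same white case and switch, but with a round white plate 84 mm across. Leave it alone.

How it is judged:
By the outcome, as a careful person would: the job done as asked, in the order asked, and still so for the second after the job is handed in, with the robot touching nothing.
It also fails if it takes over 58 s, if anything falls off the work surface, if the arm or the gripper's body presses on something with over 40 N, if the wrist force passes 120 N, or if a joint passes its speed limit or range.

ROBOT

A 6-joint arm with a two-finger parallel gripper is mounted at the origin on the work surface. World frame = base frame: x ahead of the robot, y to its left, z up, the work surface at z = 0. Lengths are in m, angles in rad, forces in N, time in s.
With the tool pointing down it reaches from about 0.35 to 0.875 m from the base axis. Payload 15.5 kg.
Tool frame: the origin (TCP) lies on the centre line of the jaws, within the pads' length; the fingertips stand 17 mm ahead of it and the grasp point (between the pads) lies 2 mm behind it (manip.finger_overhang is the z of the fingertips in the tool frame, in m); z points along the fingers, y is the direction in which the jaws open and shut (so a half turn about z gives the same grasp; the last joint's range is limited). The gripper opens to 85 mm and grips with 20 to 120 N. Pads are 22 mm wide; open, the fingers measure 114 mm over their backs; the gripper's body (76 mm by 85 mm) begins 54 mm behind the grasp point. The pads swing forward as they close: fully open they stand 13 mm farther back than shut.
Start: joints at [-1.361, 0.494, 1.345, -0, 1.302, -0.096], TCP at [0.188, -0.596, 0.248] pointing down, gripper open.
Joint ranges: [-2.91, 2.91], [-0.82, 2.16], [0.22, 2.67], [-1.22, 4.37], [0.12, 2.79], [-3.08, 3.08]. Speed limits (rad/s): [1.89, 1.89, 2.57, 3.01, 3.01, 3.01].

INTERFACE

Orientations are given as a 3x3 rotation matrix whose columns are the frame's x, y, z axes.
In Python, from cell import manip, get_image, camera_model, finder gives the robot as it stands. The module is installed in compiled form; this text tells all that it offers.
- The arm moves only by the shell command python3 -m crank 'ROWS' [FORCE]. ROWS is text: rows parted by semicolons, each of 5 numbers parted by spaces: the shift along the tool's x, y, z in m, then the turn about the tool's z in degrees, then the gripper's target within -1 to 1 (shut at 1, half-way at 0, fully open at -1). A call has 1 to 10 rows; each row is the pose to reach, as a shift and turn from the pose commanded when the call began, along the tool's axes at that moment; what a row does not reach only later rows make up. A row lasts 1/12 s, in which the tool goes at most 41.7 mm and 7.16 degrees, less where a joint would pass 70% of its speed; a pose out of reach is approached as far as the arm can. A call with a gripper value outside its range is refused whole. The fingers move at their own pace and stop on an object; FORCE is the grip in N (left out, the last holds). Time passes only in rows, so rows that repeat a pose let the fingers close. It gives the time, the measured TCP pose, the force and the opening at its end, in the units of the state.
- manip.read_state(): the state, without advancing time (a new reading comes with each control period).
- get_image(name): name is "scene" or "top" or "wrist"; returns (picture, depth): 384x512x3 uint8, red, green, blue; 384x512 float32, m along the optical axis (not along the pixel's ray), 0 where there is no reading.
- camera_model(name): a dict with "K" (3x3 intrinsics, pixels), "view" (4x4, takes a point from world to camera coordinates); the wrist camera has in their place "T_tool_cam" (4x4, takes a point from camera to tool coordinates, whose origin is the TCP and whose axes are the flange's). Camera axes: x right, y up, looking along -z (the intrinsics and any distortion apply to the point x, -y, -z); pixel columns grow to the right and rows downward; lengths in m; the calibration is good to about 2 mm. A picture is of the moment at which its call begins: read the wrist's pose just before it. camera_model takes no time and is no camera call.
- manip.close_job(): hands the job in, once; it reports no verdict.
Trained networks look in the newest picture that a camera, given by its name, has taken for a name from the list of things; names that differ only in an ending like _2 or _b are one class to them, and where a whole thing is asked for, a point or a joint stands for the part that bears it (a point fixed in the world has none). Each returns a list of dicts, best first, with "score" (0 to 1); they miss things now and then, are a little off and sometimes report something else, mostly with a low value. They report only what shows in the picture. A call takes as long as a camera call.
- finder.boxes_of(camera, label): "box" ([left, top, right, bottom] in pixels, round what is visible of it).
- finder.landmark_of(camera, label): "pixel" ([row, column] in pixels: a listed point, or the origin of a listed thing).
The state is a dict: "time": time; "joints": joint angles; "dq": joint speeds; "joint_torque": joint torques, N m; "ee_pos": TCP position; "tcp_rot": TCP orientation; "contact_force": force on the tool from outside, world axes, zero at the start; "ft_torque": the same for the moment, N m; "gripper_width": finger opening in m.
Only numpy, scipy, OpenCV 4.12 (cv2) and the standard library are available. Lean on these libraries where they do the work, as an engineer would, in place of code of your own. Each camera call takes 0.05 s, during which the arm holds its last target.

## Working session

There is one attempt and no reset: what is moved stays moved. The work goes in short steps, Python scripts to look and compute and a shell command to move; the robot and the scene stay as the last step left them, time stands still between calls to the robot, and variables do not carry over. Pictures are saved under pics/ and viewed, and the job is handed in when it is done.

```bash
mkdir -p pics; ls; cat > h.py <<'E'
import numpy as np, cv2
from cell import manip, get_image, camera_model, finder
def snap(name,fn):
    st=manip.read_state(); im,d=get_image(name)
    cv2.imwrite('pics/'+fn,im[:,:,::-1]); return st,im,d
def toworld(name,row,col,depth,st=None):
    m=camera_model(name);K=np.array(m['K'])
    x=(col-K[0,2])/K[0,0]*depth;y=(row-K[1,2])/K[1,1]*depth
    p=np.array([x,-y,-depth,1])
    if name!='wrist': return (np.linalg.inv(np.array(m['view']))@p)[:3]
    t=np.array(m['T_tool_cam'])@p
    return np.array(st['tcp_rot'])@t[:3]+np.array(st['ee_pos'])
def ray(name,row,col,z,st=None):
    a=toworld(name,row,col,0.1,st);b=toworld(name,row,col,1.0,st)
    return a+(b-a)*(z-a[2])/(b[2]-a[2])
E
python3 - <<'E'
from h import *
np.set_printoptions(precision=4,suppress=True)
for n in ['scene','top']:
    st,im,d=snap(n,n+'0.png'); m=camera_model(n); print(n,m)
    for l in ['driver_grip','rack','mode_slot']:
        print(l,finder.landmark_of(n,l)[:3])
    for l in ['rack','mode','stir_mode']:
        print(l,finder.boxes_of(n,l)[:3])
    np.save(n+'0.npy',d)
print(manip.read_state(), camera_model('wrist'),manip.finger_overhang)
E
```

```text
pics
scene {'K': array([[409.3507,   0.    , 250.8652],
       [  0.    , 409.3507, 193.5676],
       [  0.    ,   0.    ,   1.    ]]), 'view': array([[ 0.7738,  0.6334,  0.0086, -0.4197],
       [-0.3747,  0.4467,  0.8125,  0.0894],
       [ 0.5107, -0.6319,  0.583 , -1.4291],
       [ 0.    ,  0.    ,  0.    ,  1.    ]])}
driver_grip [{'pixel': [137.4, 286.4], 'score': 0.79}]
rack [{'pixel': [182.1, 291.8], 'score': 0.73}]
mode_slot [{'pixel': [223.0, 246.8], 'score': 0.89}]
rack [{'box': [265.6, 142.4, 313.4, 196.1], 'score': 0.89}]
mode [{'box': [238.7, 204.0, 262.4, 228.1], 'score': 0.91}]
stir_mode [{'box': [173.5, 255.5, 199.6, 275.5], 'score': 0.67}, {'box': [267.3, 142.7, 316.8, 196.3], 'score': 0.47}]
top {'K': array([[415.9842,   0.    , 257.9571],
       [  0.    , 415.9842, 192.8267],
       [  0.    ,   0.    ,   1.    ]]), 'view': array([[-0.0139, -0.9995,  0.0282,  0.0106],
       [ 0.996 , -0.0114,  0.089 , -0.5368],
       [-0.0886,  0.0293,  0.9956, -1.0351],
       [ 0.    ,  0.    ,  0.    ,  1.    ]])}
driver_grip [{'pixel': [216.5, 148.8], 'score': 0.93}]
rack 
[... 453 characters left out ...]
ray([  0.0012, -88.1841, -38.4225,   0.0002,   0.0009,   0.0001]), 'ee_pos': array([ 0.1881, -0.596 ,  0.2483]), 'tcp_rot': array([[ 0.9536,  0.3011, -0.    ],
       [ 0.3011, -0.9536, -0.0001],
       [-0.0001,  0.0001, -1.    ]]), 'contact_force': array([-0.8094, -0.1232,  0.2812]), 'ft_torque': array([-0.0212,  0.0222, -0.0237]), 'gripper_width': 0.08568329768398934} {'K': array([[307.0383,   0.    , 255.4193],
       [  0.    , 307.0383, 191.1396],
       [  0.    ,   0.    ,   1.    ]]), 'T_tool_cam': array([[-0.0008,  0.9643,  0.2648,  0.0665],
       [ 1.    ,  0.0008,  0.0004, -0.0007],
       [ 0.0002,  0.2648, -0.9643, -0.125 ],
       [ 0.    ,  0.    ,  0.    ,  1.    ]])} 0.017
```

View pics/top0.png

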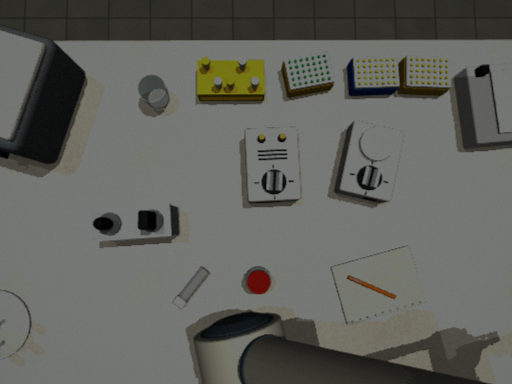

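View pics/scene0.png

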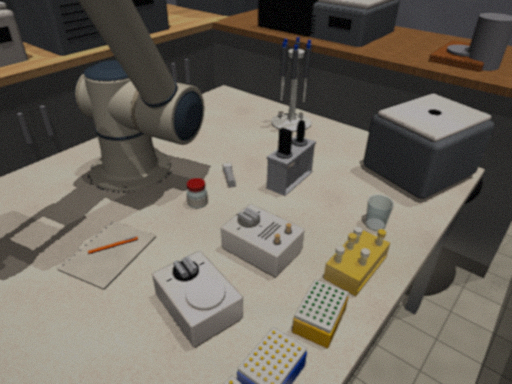

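```bash
python3 - <<'E'
from h import *
np.set_printoptions(precision=4,suppress=True)
d=np.load('top0.npy')
for nm,r,c,z in [('grip',216.5,148.8,.178),('rack',223.9,145.4,0.0),('slot',176.8,273.3,.088),('stir',176,369,.088)]:
    dd=d[int(round(r)),int(round(c))]; print(nm,ray('top',r,c,z),toworld('top',r,c,dd))
for nm,r,c,z in [('grip',137.4,286.4,.178),('rack',182.1,291.8,0.0),('slot',223,246.8,.088)]: print(nm,ray('scene',r,c,z))
im=cv2.imread('pics/top0.png')
cv2.imwrite('pics/top0z.png',cv2.resize(im[150:260,80:200],None,fx=5,fy=5,interpolation=2))
cv2.imwrite('pics/top0y.png',cv2.resize(im[120:220,230:410],None,fx=4.4,fy=4.4,interpolation=2))
E
```

```text
grip [0.4748 0.2434 0.178 ] [0.4744 0.2412 0.1876]
rack [0.4622 0.2932 0.    ] [0.4585 0.2433 0.2081]
slot [ 0.5693 -0.0317  0.088 ] [ 0.5696 -0.0318  0.0859]
stir [ 0.5689 -0.2634  0.088 ] [ 0.5682 -0.2617  0.0935]
grip [0.4718 0.2544 0.178 ]
rack [0.4818 0.2897 0.    ]
slot [ 0.5701 -0.0516  0.088 ]
```

View zooms.

The top view shows the power supply at (col 272, row 165) with brass posts at row 137 and its switch at (274,181). The stirrer is to the right at (370,178). The rack is at (140,222), with the flat-handled driver at (148,218) and the round awl at (104,222).

View pics/top0z.png

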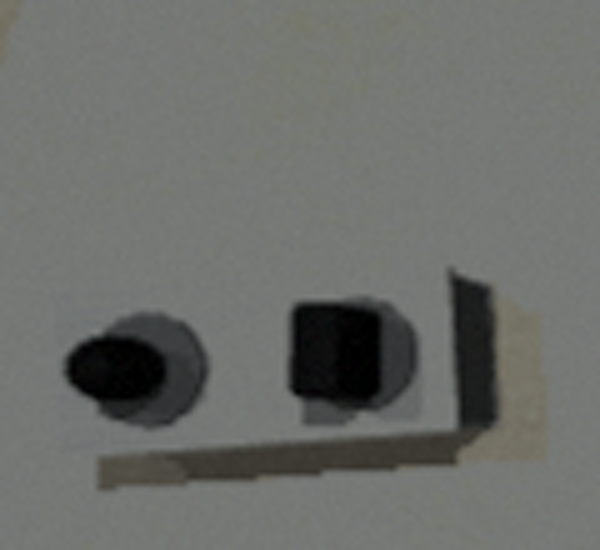

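View pics/top0y.png

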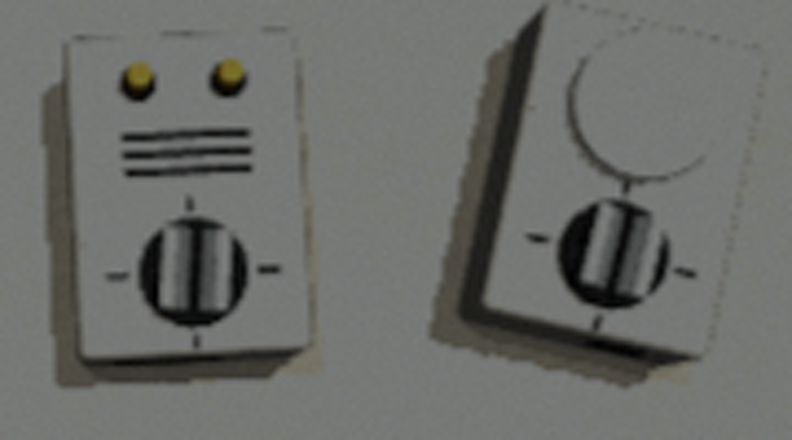

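```bash
python3 - <<'E'
from h import *
np.set_printoptions(precision=4,suppress=True)
# cloud from top & scene
for cam in ['top','scene']:
    d=np.load(cam+'0.npy'); r,c=np.nonzero(d>0)
    m=camera_model(cam);K=m['K'];D=d[r,c]
    P=np.stack([(c-K[0,2])/K[0,0]*D,-(r-K[1,2])/K[1,1]*D,-D,np.ones_like(D)])
    W=(np.linalg.inv(m['view'])@P)[:3].T
    np.save(cam+'W.npy',W)
    def rep(nm,x0,x1,y0,y1,z0,z1):
        s=W[(W[:,0]>x0)&(W[:,0]<x1)&(W[:,1]>y0)&(W[:,1]<y1)&(W[:,2]>z0)&(W[:,2]<z1)]
        if len(s)<5: print(cam,nm,len(s));return
        rr=cv2.minAreaRect(s[:,:2].astype(np.float32)*1000)
        print(cam,nm,len(s),s.mean(0),np.percentile(s,5,0),np.percentile(s,95,0),rr)
    rep('handle',.40,.55,.15,.30,.14,.25)
    rep('awl',.40,.55,.30,.42,.14,.25)
    rep('racktop',.38,.56,.12,.45,.112,.128)
    rep('pscase',.48,.75,-.12,.06,.07,.09)
    rep('psknob',.52,.62,-.09,.02,.094,.12)
    rep('table',.3,.4,-.1,.1,-.05,.05)
E
```

```text
top handle 310 [0.4684 0.2462 0.1922] [0.4511 0.2396 0.148 ] [0.4856 0.2592 0.2072] ((469.01739501953125, 250.25633239746094), (21.894855499267578, 37.79262924194336), 88.94254302978516)
top awl 207 [0.4623 0.3406 0.1832] [0.4515 0.3332 0.1515] [0.4737 0.3518 0.1996] ((462.61676025390625, 343.5162048339844), (22.03938102722168, 26.355600357055664), 89.23699188232422)
top racktop 2066 [0.4647 0.2976 0.1206] [0.4307 0.2154 0.1168] [0.5004 0.3817 0.1261] ((465.53314208984375, 299.17156982421875), (75.04161834716797, 181.757568359375), 3.3153483867645264)
top pscase 3525 [ 0.6045 -0.0289  0.0801] [ 0.5217 -0.0878  0.0762] [0.6841 0.0291 0.0862] ((604.5368041992188, -29.854576110839844), (181.03236389160156, 130.10101318359375), 2.0846734046936035)
top psknob 242 [ 0.5586 -0.0314  0.1014] [ 0.5386 -0.0487  0.0963] [ 0.5789 -0.0134  0.1052] ((558.8903198242188, -31.103151321411133), (35.92407989501953, 44.93775177001953), 88.674072265625)
top table 2696 [ 0.3539 -0.0006  0.0015] [ 0.3065 -0.0911 -0.0032] [0.3953 0.0901 0.0044] ((350.12445068359375, -0.00106048583984375), (199.9898223876953
[... 485 characters left out ...]
739 0.1263] ((465.9365234375, 296.38873291015625), (79.44096374511719, 185.63357543945312), 3.59023118019104)
scene pscase 2130 [ 0.6164 -0.0425  0.0794] [ 0.5289 -0.0947  0.074 ] [0.6901 0.024  0.0855] ((604.744873046875, -32.314369201660156), (180.07034301757812, 131.23033142089844), 2.0573716163635254)
scene psknob 183 [ 0.561  -0.0337  0.0999] [ 0.5387 -0.0512  0.0947] [ 0.5806 -0.0161  0.1038] ((558.0316772460938, -33.52875518798828), (41.23459243774414, 46.7218132019043), 85.27376556396484)
scene table 1405 [ 0.3522 -0.0082  0.0053] [ 0.308  -0.0902 -0.0028] [0.3949 0.0872 0.0411] ((350.0584716796875, -0.04059600830078125), (99.82119750976562, 198.99778747558594), 0.001274862908758223)
```

```bash
cat > go.py <<'E'
import sys
from h import *
def plan(x,y,z,head):
    st=manip.read_state();R=np.array(st['tcp_rot']);p=np.array(st['ee_pos'])
    s=R.T@(np.array([x,y,z])-p)
    h=np.degrees(np.arctan2(R[1,0],R[0,0])); t=-(head-h); t=(t+180)%360-180
    print('t',round(st['time'],2),'pos',p.round(4),'head',h.round(2),'tilt',R[:,2].round(4),'j',np.round(st['joints'],2),'F',np.round(st['contact_force'],1),'M',np.round(st['ft_torque'],2),'w',round(st['gripper_width'],4))
    print('shift mm',(s*1000).round(1),'turn',round(t,2),'dist',np.linalg.norm(s).round(3))
if __name__=='__main__': plan(*map(float,sys.argv[1:5]))
E
python3 -m crank '0.03 -0.02 -0.02 -7 -1; 0.07 -0.04 -0.04 -14 -1; 0.1 -0.065 -0.05 -21 -1; 0.13 -0.085 -0.06 -28 -1; 0.165 -0.105 -0.07 -35 -1; 0.2 -0.125 -0.08 -42 -1; 0.23 -0.15 -0.09 -49 -1; 0.265 -0.17 -0.1 -56 -1; 0.3 -0.19 -0.1 -63 -1; 0.33 -0.21 -0.1 -70 -1'
python3 go.py 0.468 0.25 0.34 178
```

```text
time: 1.53
ee_pos: [0.4412, -0.2947, 0.3492]
tcp_rot: [[0.037, 0.999, 0.002], [0.999, -0.037, -0.001], [-0.001, 0.002, -1.0]]
contact_force: [-0.0, -0.9, -0.5]
gripper_width: 0.0853
t 1.53 pos [ 0.4412 -0.2947  0.3492] head 87.88 tilt [ 0.0016 -0.001  -1.    ] j [-0.7   0.27  1.42  0.    1.45 -0.66] F [-0.  -0.9 -0.5] M [0.01 0.   0.03] w 0.0853
shift mm [545.3   6.7   8.7] turn -90.12 dist 0.545
```

```bash

python3 -m crank '0.04 0 0 -7 -1; 0.08 0 0 -14 -1; 0.12 0 0 -21 -1; 0.16 0 0 -28 -1; 0.2 0 0 -35 -1; 0.24 0 0 -42 -1; 0.28 0 0 -49 -1; 0.32 0 0 -56 -1; 0.36 0 0 -63 -1; 0.4 0 0 -70 -1'
python3 go.py 0.468 0.25 0.34 178
```

```text
time: 2.37
ee_pos: [0.4565, 0.1052, 0.3486]
tcp_rot: [[-0.926, 0.377, 0.001], [0.377, 0.926, 0.0], [-0.001, 0.0, -1.0]]
contact_force: [2.0, -0.8, -0.3]
gripper_width: 0.0854
t 2.37 pos [0.4565 0.1052 0.3486] head 157.87 tilt [ 7.e-04  0.e+00 -1.e+00] j [ 0.1   0.17  1.56 -0.    1.41 -1.09] F [ 2.  -0.8 -0.3] M [-0.04 -0.04  0.04] w 0.0854
shift mm [ 43.9 138.4   8.6] turn -20.13 dist 0.145
```

```bash
python3 - <<'E'
from h import *
st,im,d=snap('wrist','w1.png'); print(st['ee_pos'])
for l in ['mode_slot','driver_grip']: print(l,finder.landmark_of('wrist',l)[:2])
E
```

```text
[0.45653272 0.10522275 0.34857723]
mode_slot [{'pixel': [266.4, 189.9], 'score': 0.55}]
driver_grip [{'pixel': [132.6, 395.0], 'score': 0.6}]
```

```bash

python3 -m crank '0.01 0.035 0 -7 -1; 0.02 0.07 0 -14 -1; 0.033 0.105 0 -20 -1; 0.04 0.13 0.005 -21 -1; 0.044 0.138 0.008 -21 -1; 0.044 0.138 0.008 -21 -1'
python3 go.py 0.468 0.25 0.168 178
python3 - <<'E'
from h import *
st,im,d=snap('wrist','w2.png'); np.save('w2.npy',d)
import pickle; pickle.dump({k:st[k] for k in('ee_pos','tcp_rot')},open('w2.pkl','wb'))
for l in ['rack','driver_grip']: print(l,finder.landmark_of('wrist',l)[:2])
E
```

```text
time: 3.02
ee_pos: [0.469, 0.2483, 0.3395]
tcp_rot: [[-1.0, 0.026, -0.001], [0.026, 1.0, -0.0], [0.001, -0.0, -1.0]]
contact_force: [0.6, 0.3, 0.3]
gripper_width: 0.0854
t 3.02 pos [0.469  0.2483 0.3395] head 178.51 tilt [-1.1e-03 -4.0e-04 -1.0e+00] j [ 0.37  0.28  1.44  0.    1.43 -1.17] F [0.6 0.3 0.3] M [-0.03  0.08  0.05] w 0.0854
shift mm [  0.8   1.8 171.5] turn 0.51 dist 0.171
rack [{'pixel': [149.9, 286.9], 'score': 0.73}, {'pixel': [175.2, 257.8], 'score': 0.4}]
driver_grip [{'pixel': [179.2, 257.2], 'score': 0.67}]
```

View pics/w2.png

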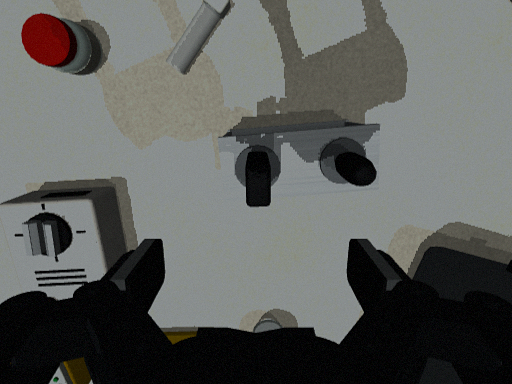

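The wrist view shows the flat handle at about (258,180) and the awl at (355,168). The power supply's switch is visible lower left at (46,235). The handle lies between the finger directions.

```bash
python3 - <<'E'
from h import *
import pickle
np.set_printoptions(precision=4,suppress=True)
st=pickle.load(open('w2.pkl','rb'));d=np.load('w2.npy')
m=camera_model('wrist');K=m['K'];r,c=np.nonzero(d>0);D=d[r,c]
P=np.stack([(c-K[0,2])/K[0,0]*D,-(r-K[1,2])/K[1,1]*D,-D,np.ones_like(D)])
W=((m['T_tool_cam']@P)[:3].T)@np.array(st['tcp_rot']).T+st['ee_pos']
def rep(nm,x0,x1,y0,y1,z0,z1):
    s=W[(W[:,0]>x0)&(W[:,0]<x1)&(W[:,1]>y0)&(W[:,1]<y1)&(W[:,2]>z0)&(W[:,2]<z1)]
    print(nm,len(s),s.mean(0),np.percentile(s,3,0),np.percentile(s,97,0),cv2.minAreaRect(s[:,:2].astype(np.float32)*1000))
rep('htop',.40,.55,.15,.30,.203,.225)
rep('hall',.40,.55,.15,.30,.15,.225)
rep('guard',.40,.55,.15,.30,.122,.135)
rep('racktop',.38,.56,.12,.45,.112,.124)
rep('pscase',.48,.75,-.12,.06,.07,.09)
rep('knob',.51,.61,-.09,.03,.095,.11)
E
```

```text
htop 992 [0.4669 0.2509 0.2052] [0.4494 0.2412 0.2035] [0.4852 0.2605 0.2066] ((467.24420166015625, 251.0974884033203), (21.345369338989258, 38.65254592895508), 88.46014404296875)
hall 1263 [0.464 0.251 0.201] [0.4479 0.2408 0.1633] [0.485  0.2612 0.2065] ((467.3230895996094, 250.755859375), (21.868783950805664, 39.290313720703125), 89.17778778076172)
guard 741 [0.4625 0.2508 0.1256] [0.4439 0.2273 0.1239] [0.4842 0.2751 0.127 ] ((466.0150451660156, 261.8421936035156), (71.89302825927734, 46.80075454711914), 86.9946060180664)
racktop 6562 [0.4608 0.2967 0.1196] [0.4274 0.2124 0.1181] [0.5011 0.3849 0.1211] ((465.43701171875, 298.9335632324219), (75.43409729003906, 180.60617065429688), 3.233062267303467)
pscase 7480 [ 0.5775 -0.0256  0.0797] [ 0.5152 -0.0888  0.0742] [0.6478 0.0324 0.0876] ((587.43603515625, -29.617263793945312), (148.95242309570312, 129.7648162841797), 2.0058517456054688)
knob 944 [ 0.5572 -0.0307  0.1006] [ 0.5362 -0.0491  0.0956] [ 0.5791 -0.0121  0.1035] ((558.5480346679688, -30.969013214111328), (39.066436767578125, 45.45180130004883), 87.22484588623047)
```

```bash

python3 -m crank '0.0015 0.0025 0.02 0 -1; 0.0015 0.0025 0.055 0 -1; 0.0015 0.0025 0.09 0 -1; 0.0015 0.0025 0.125 0 -1; 0.0015 0.0025 0.15 0 -1; 0.0015 0.0025 0.165 0 -1; 0.0015 0.0025 0.1735 0 -1; 0.0015 0.0025 0.1735 0 -1' 40
python3 go.py 0.4675 0.251 0.166 178.5
```

```text
time: 3.83
ee_pos: [0.4673, 0.2488, 0.1658]
tcp_rot: [[-1.0, 0.028, -0.002], [0.028, 1.0, -0.001], [0.002, -0.001, -1.0]]
contact_force: [0.0, -0.2, -0.9]
gripper_width: 0.0854
t 3.83 pos [0.4673 0.2488 0.1658] head 178.42 tilt [-1.9e-03 -9.0e-04 -1.0e+00] j [ 0.38  0.46  1.68 -0.    1.   -1.17] F [ 0.  -0.2 -0.9] M [-0.02 -0.02 -0.01] w 0.0854
shift mm [-0.1  2.2 -0.2] turn -0.08 dist 0.002
```

```bash

python3 -m crank '0 0.0015 0 0 -0.3; 0 0.0015 0 0 0.2; 0 0.0015 0 0 1; 0 0.0015 0 0 1; 0 0.0015 0 0 1; 0 0.0015 0 0 1; 0 0.0015 0 0 1; 0 0.0015 0 0 1' 60
python3 go.py 0.4675 0.251 0.166 178.5
```

```text
time: 4.5
ee_pos: [0.4679, 0.2518, 0.1674]
tcp_rot: [[-1.0, 0.026, 0.001], [0.026, 1.0, 0.0], [-0.001, 0.0, -1.0]]
contact_force: [-1.7, -0.0, 8.1]
gripper_width: 0.0212
t 4.5 pos [0.4679 0.2518 0.1674] head 178.53 tilt [ 9.e-04  4.e-04 -1.e+00] j [ 0.38  0.46  1.67  0.    1.01 -1.16] F [-1.7 -0.   8.1] M [-0.02  0.22 -0.01] w 0.0212
shift mm [ 0.3 -0.8  1.4] turn 0.03 dist 0.002
```

```bash

python3 -m crank '0 0 -0.005 0 1; 0 0 -0.02 0 1; 0 0 -0.045 0 1; 0 0 -0.08 0 1; 0 0 -0.115 0 1; 0 0 -0.14 0 1; 0 0 -0.15 0 1; 0 0 -0.15 0 1' 80
python3 go.py 0.558 -0.0315 0.30 178.5
python3 - <<'E'
from h import *
st,im,d=snap('scene','s2.png');cv2.imwrite('pics/s2z.png',cv2.resize(im[60:260,200:380,::-1],None,fx=3,fy=3))
E
```

```text
time: 5.17
ee_pos: [0.4684, 0.252, 0.3192]
tcp_rot: [[-1.0, 0.026, 0.004], [0.026, 1.0, 0.002], [-0.004, 0.002, -1.0]]
contact_force: [-0.0, 0.1, -1.7]
gripper_width: 0.0213
t 5.17 pos [0.4684 0.252  0.3192] head 178.52 tilt [ 0.004   0.0016 -1.    ] j [ 0.38  0.29  1.47  0.    1.37 -1.16] F [-0.   0.1 -1.7] M [-0.01  0.01 -0.02] w 0.0213
shift mm [ -96.8 -281.1   19.1] turn 0.02 dist 0.298
```

View pics/s2z.png

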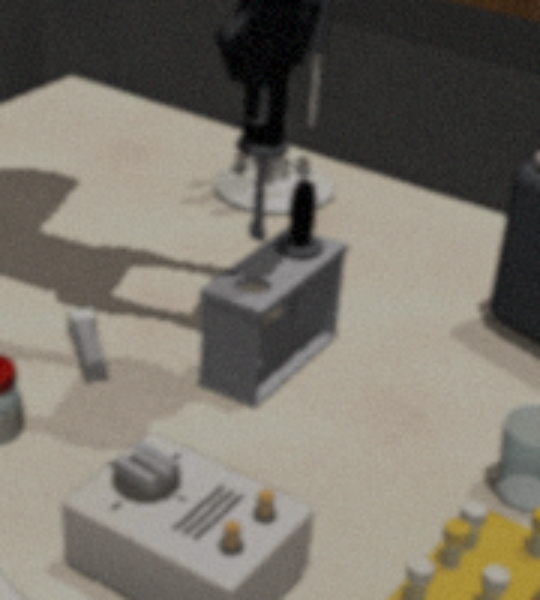

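The screwdriver is lifted clear of the rack, with the blade hanging above the empty hole and the awl still standing. Next I move over the power supply's switch.

```bash

python3 -m crank '-0.005 -0.015 0 0 1; -0.017 -0.05 0 0 1; -0.03 -0.085 0 0 1; -0.042 -0.12 0 0 1; -0.054 -0.155 0 0 1; -0.066 -0.19 0 0 1; -0.078 -0.225 0 0 1; -0.088 -0.255 0 0 1; -0.096 -0.277 0 0 1; -0.097 -0.281 0 0 1'
python3 -m crank '0 0 0 0 1; 0 0 0 0 1'
python3 go.py 0.5586 -0.0313 0.235 179
python3 - <<'E'
from h import *
st,im,d=snap('wrist','w3.png'); np.save('w3.npy',d)
import pickle; pickle.dump({k:st[k] for k in('ee_pos','tcp_rot')},open('w3.pkl','wb'))
for l in ['mode_slot']: print(l,finder.landmark_of('wrist',l)[:2])
st,im,d=snap('top','t3.png'); np.save('t3.npy',d)
for l in ['mode_slot']: print(l,finder.landmark_of('top',l)[:2])
st,im,d=snap('scene','s3.png'); cv2.imwrite('pics/s3z.png',cv2.resize(im[80:280,160:340,::-1],None,fx=3,fy=3))
E
```

```text
time: 6.05
ee_pos: [0.5576, -0.0352, 0.3143]
tcp_rot: [[-1.0, 0.029, -0.003], [0.029, 1.0, -0.0], [0.003, -0.0, -1.0]]
contact_force: [-0.8, -0.2, -1.8]
gripper_width: 0.0209
time: 6.22
ee_pos: [0.5566, -0.0313, 0.3153]
tcp_rot: [[-1.0, 0.026, -0.003], [0.026, 1.0, 0.001], [0.003, 0.001, -1.0]]
contact_force: [0.2, -0.0, -1.6]
gripper_width: 0.0212
t 6.22 pos [ 0.5566 -0.0313  0.3153] head 178.5 tilt [-2.6e-03  7.0e-04 -1.0e+00] j [-0.16  0.34  1.41  0.    1.39 -1.71] F [ 0.2 -0.  -1.6] M [ 0.01 -0.03 -0.  ] w 0.0212
shift mm [-2.2  0.  80.3] turn -0.5 dist 0.08
mode_slot [{'pixel': [170.0, 252.8], 'score': 0.74}]
mode_slot [{'pixel': [177.7, 273.3], 'score': 0.68}]
```

View pics/w3.png

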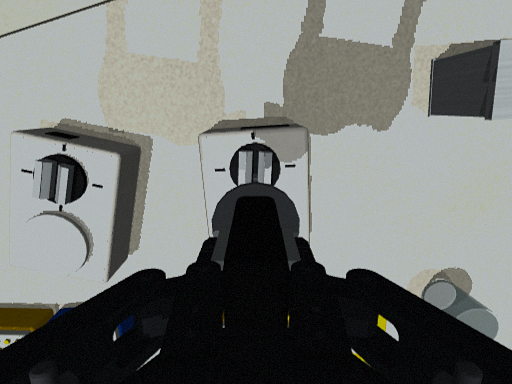

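View pics/s3z.png

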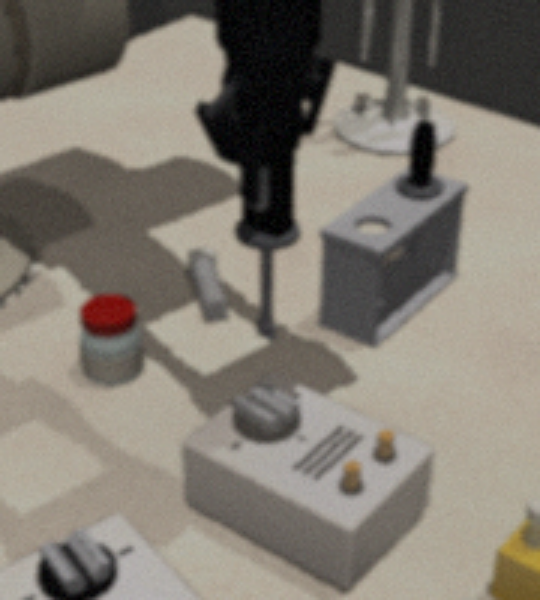

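The wrist view has the switch straight ahead at (255,165), partly behind the guard at (256,215). The slot runs vertically and the case marks are at (254,135), (221,170) and (290,167). I'll measure these.

```bash
python3 - <<'E'
from h import *
import pickle
np.set_printoptions(precision=4,suppress=True)
st=pickle.load(open('w3.pkl','rb'));d=np.load('w3.npy')
for n,r,c,z in [('lm',170,252.8,.088),('markfront',135,254,.08),('markL',170,221,.08),('markR',167,290,.08)]: print(n,ray('wrist',r,c,z,st))
print('top lm',ray('top',177.3,273.3,.088))
m=camera_model('wrist');K=m['K'];r,c=np.nonzero(d>0);D=d[r,c]
P=np.stack([(c-K[0,2])/K[0,0]*D,-(r-K[1,2])/K[1,1]*D,-D,np.ones_like(D)])
W=((m['T_tool_cam']@P)[:3].T)@np.array(st['tcp_rot']).T+st['ee_pos']
s=W[(W[:,0]>.51)&(W[:,0]<.61)&(abs(W[:,1]+.03)<.05)&(W[:,2]>.0965)&(W[:,2]<.112)]
print(len(s),s.min(0),s.max(0),cv2.minAreaRect(s[:,:2].astype(np.float32)*1000))
im=cv2.imread('pics/w3.png');cv2.imwrite('pics/w3z.png',cv2.resize(im[120:200,205:305],None,fx=7,fy=7,interpolation=2))
im=cv2.imread('pics/top0.png');cv2.imwrite('pics/t0k.png',cv2.resize(im[155:205,245:305],None,fx=11,fy=11,interpolation=2))
E
```

```text
lm [ 0.5595 -0.0337  0.088 ]
markfront [ 0.5199 -0.0312  0.08  ]
markL [ 0.5601 -0.0718  0.08  ]
markR [0.5587 0.0106 0.08  ]
top lm [ 0.5681 -0.0317  0.088 ]
836 [ 0.5354 -0.0509  0.0965] [ 0.5737 -0.0117  0.1046] ((555.7499389648438, -31.460277557373047), (37.03971481323242, 38.37564468383789), 85.9520263671875)
```

View pics/w3z.png

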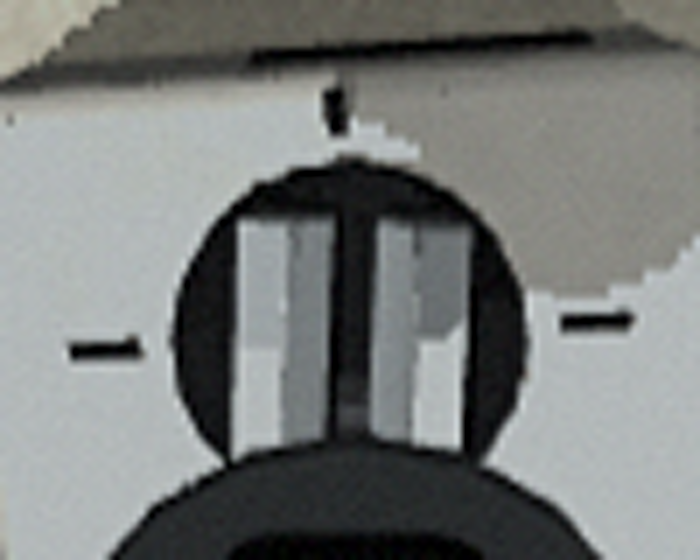

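View pics/t0k.png

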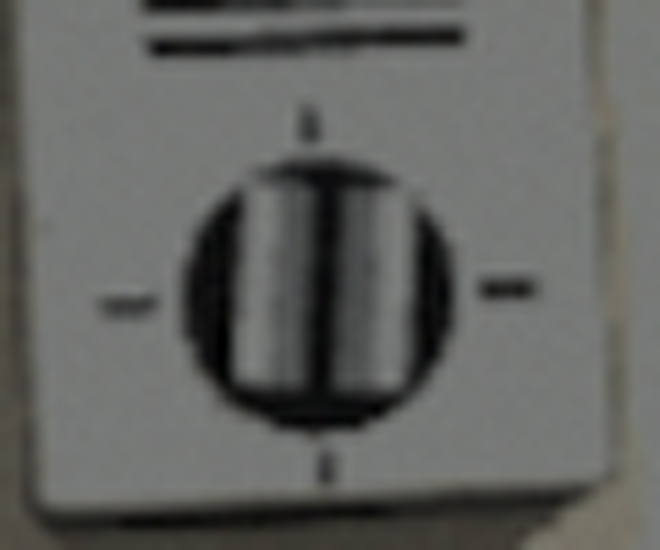

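```bash

python3 -m crank '-0.002 0 0.01 1.5 1; -0.002 0 0.025 1.5 1; -0.002 0 0.04 1.5 1; -0.002 0 0.048 1.5 1; -0.002 0 0.053 1.5 1; -0.002 0 0.058 1.5 1; -0.002 0 0.063 1.5 1; -0.002 0 0.068 1.5 1; -0.002 0 0.072 1.5 1; -0.002 0 0.072 1.5 1'
python3 go.py 0.559 -0.031 0.237 177
python3 - <<'E'
from h import *
st,im,d=snap('scene','s4.png'); cv2.imwrite('pics/s4z.png',cv2.resize(im[120:280,180:320,::-1],None,fx=3.7,fy=3.7))
E
```

```text
time: 7.3
ee_pos: [0.5591, -0.0318, 0.2441]
tcp_rot: [[-0.999, 0.052, -0.001], [0.052, 0.999, 0.0], [0.001, 0.0, -1.0]]
contact_force: [-0.3, -0.2, -2.0]
gripper_width: 0.0212
t 7.3 pos [ 0.5591 -0.0318  0.2441] head 177.02 tilt [-8.e-04  1.e-04 -1.e+00] j [-0.16  0.41  1.51  0.    1.22 -1.68] F [-0.3 -0.2 -2. ] M [ 0.03  0.02 -0.03] w 0.0212
shift mm [0.2 0.8 7.1] turn 0.02 dist 0.007
```

View pics/s4z.png

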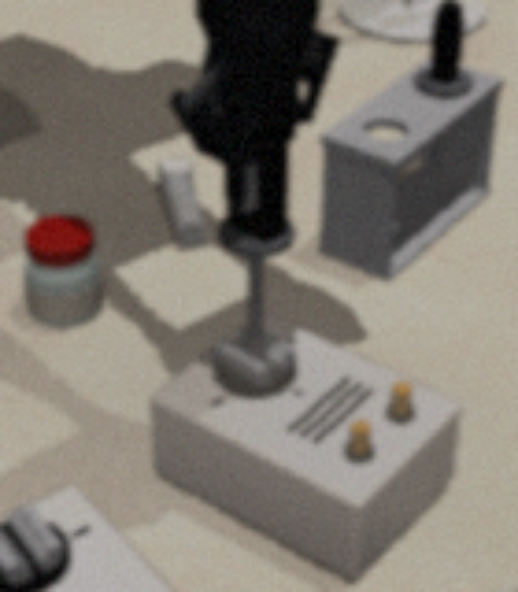

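The blade is in the flared slot mouth at (255,350) with no contact force. I'll go deeper.

```bash

python3 -m crank '0 0.0005 0.001 0 1; 0 0.0005 0.002 0 1; 0 0.0005 0.003 0 1; 0 0.0005 0.004 0 1; 0 0.0005 0.005 0 1; 0 0.0005 0.0055 0 1; 0 0.0005 0.0055 0 1'
python3 go.py 0.559 -0.031 0.237 177
```

```text
time: 7.93
ee_pos: [0.5593, -0.0314, 0.2392]
tcp_rot: [[-0.999, 0.052, -0.0], [0.052, 0.999, 0.0], [0.0, 0.0, -1.0]]
contact_force: [0.3, -0.5, -1.1]
gripper_width: 0.0212
t 7.93 pos [ 0.5593 -0.0314  0.2392] head 177.02 tilt [-2.e-04  0.e+00 -1.e+00] j [-0.16  0.41  1.52 -0.    1.21 -1.68] F [ 0.3 -0.5 -1.1] M [-0.03  0.01  0.  ] w 0.0212
shift mm [0.3 0.4 2.2] turn 0.02 dist 0.002
```

```bash

python3 -m crank '0 0 0.001 0 1; 0 0 0.002 0 1; 0 0 0.002 4 1; 0 0 0.002 8 1; 0 0 0.002 12 1; 0 0 0.002 16 1; 0 0 0.002 20 1; 0 0 0.002 24 1; 0 0 0.002 27 1; 0 0 0.002 30 1'
python3 go.py 0.559 -0.031 0.237 92
```

```text
time: 8.77
ee_pos: [0.5593, -0.0316, 0.2372]
tcp_rot: [[-0.837, 0.547, -0.0], [0.547, 0.837, -0.0], [-0.0, -0.001, -1.0]]
contact_force: [-0.3, -1.9, -1.3]
gripper_width: 0.0213
t 8.77 pos [ 0.5593 -0.0316  0.2372] head 146.87 tilt [-3.e-04 -5.e-04 -1.e+00] j [-0.16  0.41  1.52 -0.    1.21 -1.16] F [-0.3 -1.9 -1.3] M [-0.55  0.18  0.12] w 0.0213
shift mm [0.5 0.3 0.2] turn 54.87 dist 0.001
```

```bash

python3 -m crank '0 0 0 4 1; 0 0 0 8 1; 0 0 0 12 1; 0 0 0 16 1; 0 0 0 20 1; 0 0 0 24 1; 0 0 0 28 1; 0 0 0 32 1; 0 0 0 36 1; 0 0 0 40 1'
python3 go.py 0.559 -0.031 0.237 92
python3 - <<'E'
from h import *
st,im,d=snap('scene','s5.png'); cv2.imwrite('pics/s5z.png',cv2.resize(im[120:280,180:320,::-1],None,fx=3.7,fy=3.7))
E
```

```text
time: 9.6
ee_pos: [0.5593, -0.0316, 0.2372]
tcp_rot: [[-0.29, 0.957, -0.0], [0.957, 0.29, -0.0], [-0.0, -0.0, -1.0]]
contact_force: [0.4, -1.9, -2.7]
gripper_width: 0.021
t 9.6 pos [ 0.5593 -0.0316  0.2372] head 106.83 tilt [-1.e-04 -5.e-04 -1.e+00] j [-0.16  0.41  1.52 -0.    1.21 -0.46] F [ 0.4 -1.9 -2.7] M [-0.57  0.    0.07] w 0.021
shift mm [ 0.7 -0.2  0.2] turn 14.83 dist 0.001
```

View pics/s5z.png

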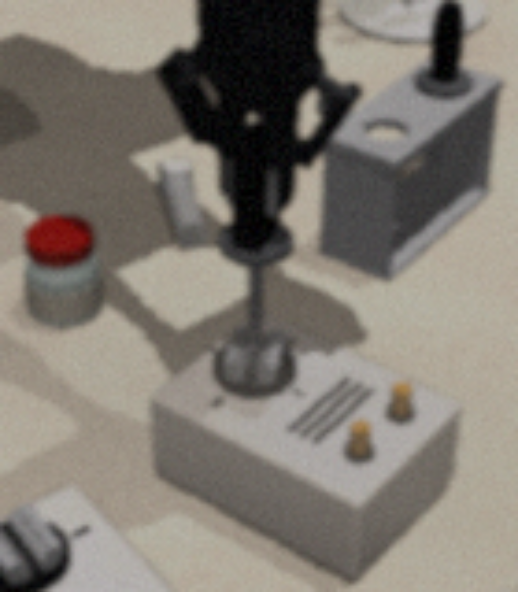

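The switch is following the blade. I'll keep turning and watch the torque for the stop.

```bash

python3 -m crank '0 0 0 3 1; 0 0 0 6 1; 0 0 0 9 1; 0 0 0 12 1; 0 0 0 15 1; 0 0 0 15 1'
python3 go.py 0.559 -0.031 0.237 92
python3 -m crank '0 0 0 2 1; 0 0 0 4 1; 0 0 0 4 1'
python3 go.py 0.559 -0.031 0.237 92
```

```text
time: 10.15
ee_pos: [0.5594, -0.0316, 0.2372]
tcp_rot: [[-0.034, 0.999, -0.0], [0.999, 0.034, -0.0], [-0.0, -0.0, -1.0]]
contact_force: [0.4, -2.4, -2.4]
gripper_width: 0.0215
t 10.15 pos [ 0.5594 -0.0316  0.2372] head 91.96 tilt [-1.e-04 -4.e-04 -1.e+00] j [-0.16  0.41  1.52 -0.    1.21 -0.2 ] F [ 0.4 -2.4 -2.4] M [-0.69  0.01  0.06] w 0.0215
shift mm [ 0.6 -0.4  0.2] turn -0.04 dist 0.001
time: 10.4
ee_pos: [0.5594, -0.0315, 0.2372]
tcp_rot: [[0.033, 0.999, -0.0], [0.999, -0.033, -0.0], [-0.0, -0.0, -1.0]]
contact_force: [0.1, -2.6, -2.9]
gripper_width: 0.021
t 10.4 pos [ 0.5594 -0.0315  0.2372] head 88.09 tilt [-0.e+00 -4.e-04 -1.e+00] j [-0.16  0.41  1.52 -0.    1.21 -0.13] F [ 0.1 -2.6 -2.9] M [-0.79 -0.03  0.07] w 0.021
shift mm [ 0.5 -0.4  0.2] turn -3.91 dist 0.001
```

```bash

python3 -m crank '0 0 0 2 1; 0 0 0 3 1; 0 0 0 3 1'
python3 go.py 0.559 -0.031 0.237 82
python3 -m crank '0 0 0 2 1; 0 0 0 3 1; 0 0 0 3 1'
python3 go.py 0.559 -0.031 0.237 82
```

```text
time: 10.65
ee_pos: [0.5594, -0.0315, 0.2372]
tcp_rot: [[0.086, 0.996, -0.0], [0.996, -0.086, -0.0], [-0.0, -0.0, -1.0]]
contact_force: [1.4, -3.0, -4.1]
gripper_width: 0.0213
t 10.65 pos [ 0.5594 -0.0315  0.2372] head 85.09 tilt [-1.e-04 -2.e-04 -1.e+00] j [-0.16  0.41  1.52 -0.    1.21 -0.08] F [ 1.4 -3.  -4.1] M [-0.89 -0.08  0.04] w 0.0213
shift mm [ 0.4 -0.4  0.2] turn 3.09 dist 0.001
time: 10.9
ee_pos: [0.5594, -0.0314, 0.2372]
tcp_rot: [[0.138, 0.99, -0.0], [0.99, -0.138, -0.0], [-0.0, -0.0, -1.0]]
contact_force: [0.3, -3.0, -2.6]
gripper_width: 0.0212
t 10.9 pos [ 0.5594 -0.0314  0.2372] head 82.05 tilt [-1.e-04 -1.e-04 -1.e+00] j [-0.16  0.41  1.52 -0.    1.21 -0.02] F [ 0.3 -3.  -2.6] M [-0.92 -0.13  0.02] w 0.0212
shift mm [ 0.4 -0.4  0.2] turn 0.05 dist 0.001
```

```bash

python3 -m crank '0 0 0 1.5 1; 0 0 0 3 1; 0 0 0 3 1'
python3 go.py 0.559 -0.031 0.237 82
python3 - <<'E'
from h import *
st,im,d=snap('scene','s6.png'); cv2.imwrite('pics/s6z.png',cv2.resize(im[180:250,220:290,::-1],None,fx=8,fy=8,interpolation=2))
st,im,d=snap('top','t6.png'); cv2.imwrite('pics/t6z.png',cv2.resize(im[100:220,220:400,::-1],None,fx=4,fy=4,interpolation=2))
E
```

```text
time: 11.15
ee_pos: [0.5594, -0.0314, 0.2372]
tcp_rot: [[0.19, 0.982, -0.0], [0.982, -0.19, -0.0], [-0.0, -0.0, -1.0]]
contact_force: [1.2, -3.5, -4.0]
gripper_width: 0.021
t 11.15 pos [ 0.5594 -0.0314  0.2372] head 79.04 tilt [-0.e+00 -1.e-04 -1.e+00] j [-0.16  0.41  1.52 -0.    1.21  0.03] F [ 1.2 -3.5 -4. ] M [-0.96 -0.19  0.11] w 0.021
shift mm [ 0.3 -0.5  0.2] turn -2.96 dist 0.001
```

View pics/s6z.png

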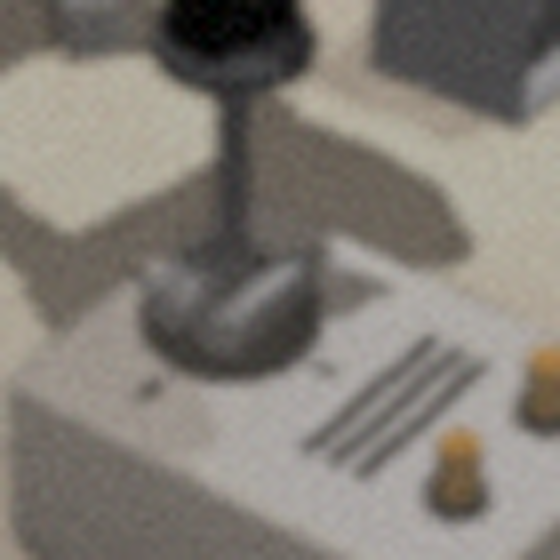

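View pics/t6z.png

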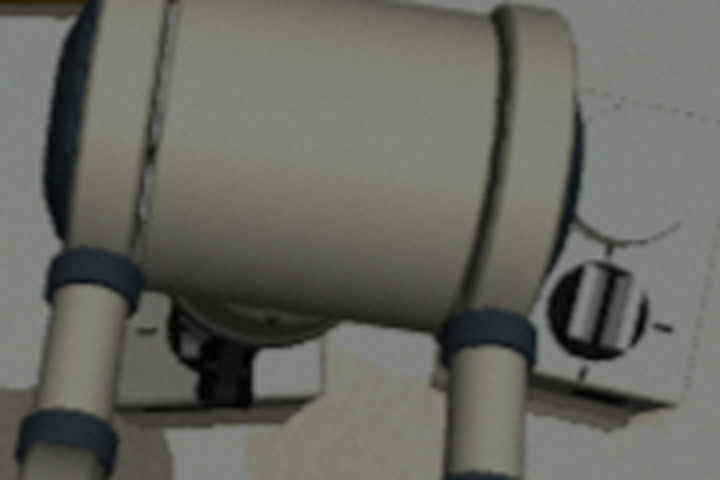

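The near cheek's edge at (260,290) in the scene crop is now roughly parallel to the three vents, so the switch is near the across position. I'll keep turning until the torque shows the stop.

```bash

python3 -m crank '0 0 0 1 1; 0 0 0 2 1; 0 0 0 2 1'
python3 go.py 0.559 -0.031 0.237 75
python3 -m crank '0 0 0 1 1; 0 0 0 2 1; 0 0 0 2 1'
python3 go.py 0.559 -0.031 0.237 75
```

```text
time: 11.5
ee_pos: [0.5594, -0.0314, 0.2372]
tcp_rot: [[0.226, 0.974, 0.0], [0.974, -0.226, -0.0], [-0.0, 0.0, -1.0]]
contact_force: [0.6, -3.4, -5.2]
gripper_width: 0.021
t 11.5 pos [ 0.5594 -0.0314  0.2372] head 76.95 tilt [ 0.e+00 -1.e-04 -1.e+00] j [-0.16  0.41  1.52 -0.    1.21  0.07] F [ 0.6 -3.4 -5.2] M [-1.16 -0.23  0.21] w 0.021
shift mm [ 0.3 -0.5  0.2] turn 1.95 dist 0.001
time: 11.75
ee_pos: [0.5594, -0.0314, 0.2373]
tcp_rot: [[0.26, 0.966, -0.0], [0.966, -0.26, -0.0], [-0.0, -0.0, -1.0]]
contact_force: [1.1, -4.0, -6.3]
gripper_width: 0.0211
t 11.75 pos [ 0.5594 -0.0314  0.2373] head 74.93 tilt [-1.e-04 -1.e-04 -1.e+00] j [-0.16  0.41  1.52 -0.    1.21  0.1 ] F [ 1.1 -4.  -6.3] M [-1.13 -0.26  0.38] w 0.0211
shift mm [ 0.3 -0.5  0.3] turn -0.07 dist 0.001
```

```bash

python3 -m crank '0 0 0 1 1; 0 0 0 2 1; 0 0 0 2 1; 0 0 0 2 1'
python3 go.py 0.559 -0.031 0.237 75
```

```text
time: 12.08
ee_pos: [0.5594, -0.0314, 0.2372]
tcp_rot: [[0.292, 0.956, -0.0], [0.956, -0.292, -0.0], [-0.0, -0.0, -1.0]]
contact_force: [-0.0, -2.6, -6.2]
gripper_width: 0.0214
t 12.08 pos [ 0.5594 -0.0314  0.2372] head 73.02 tilt [-1.e-04 -1.e-04 -1.e+00] j [-0.16  0.41  1.52 -0.    1.21  0.13] F [-0.  -2.6 -6.2] M [-1.23 -0.32  0.56] w 0.0214
shift mm [ 0.3 -0.5  0.2] turn -1.98 dist 0.001
```

Torque rises steadily to 0.56 N·m against a friction of 0.07, so the switch is at the stop. Next I back off to the middle of the play and withdraw straight up.

```bash

python3 -m crank '0 0 0 -4 1; 0 0 0 -8 1; 0 0 0 -12 1; 0 0 0 -15 1; 0 0 0 -15.5 1; 0 0 0 -15.5 1'
python3 go.py 0.559 -0.031 0.32 90
python3 -m crank '0 0 -0.003 0 1; 0 0 -0.008 0 1; 0 0 -0.016 0 1; 0 0 -0.03 0 1; 0 0 -0.05 0 1; 0 0 -0.07 0 1; 0 0 -0.085 0 1; 0 0 -0.085 0 1'
python3 go.py 0.468 0.251 0.325 178.5
python3 - <<'E'
from h import *
st,im,d=snap('wrist','w7.png'); np.save('w7.npy',d)
st,im,d=snap('scene','s7.png'); cv2.imwrite('pics/s7z.png',cv2.resize(im[120:280,180:320,::-1],None,fx=3.7,fy=3.7))
E
```

```text
time: 12.58
ee_pos: [0.5594, -0.0311, 0.2375]
tcp_rot: [[0.027, 1.0, 0.0], [1.0, -0.027, 0.001], [0.001, 0.0, -1.0]]
contact_force: [0.2, -0.2, -2.0]
gripper_width: 0.0209
t 12.58 pos [ 0.5594 -0.0311  0.2375] head 88.46 tilt [ 2.e-04  6.e-04 -1.e+00] j [-0.16  0.41  1.52  0.    1.21 -0.14] F [ 0.2 -0.2 -2. ] M [ 0.02 -0.02  0.05] w 0.0209
shift mm [  0.1  -0.4 -82.5] turn -1.54 dist 0.083
time: 13.25
ee_pos: [0.5606, -0.0315, 0.3262]
tcp_rot: [[0.026, 1.0, 0.006], [1.0, -0.026, -0.001], [-0.001, 0.006, -1.0]]
contact_force: [0.7, -0.7, -1.1]
gripper_width: 0.021
t 13.25 pos [ 0.5606 -0.0315  0.3262] head 88.49 tilt [ 5.6e-03 -8.0e-04 -1.0e+00] j [-0.16  0.33  1.39  0.    1.41 -0.14] F [ 0.7 -0.7 -1.1] M [-0.02  0.01 -0.05] w 0.021
shift mm [ 280.  -100.1    0.5] turn -90.01 dist 0.297
```

View pics/s7z.png

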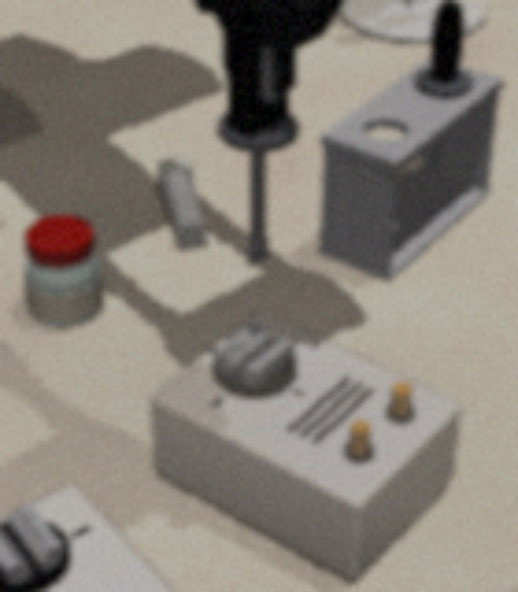

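View pics/w7.png

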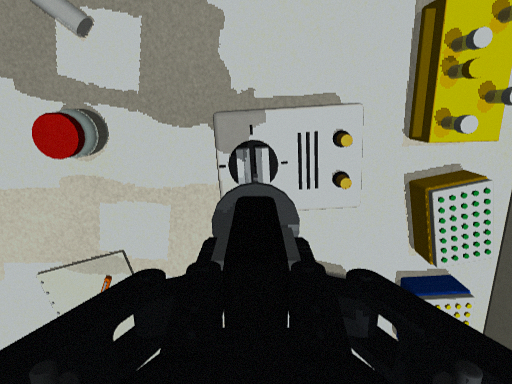

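The blade is out and the slot at (253,160) lies across the case, parallel to the vents at (307,160). I'll zoom in to check how parallel.

```bash
python3 - <<'E'
import cv2
im=cv2.imread('pics/w7.png');cv2.imwrite('pics/w7z.png',cv2.resize(im[110:210,210:340],None,fx=6,fy=6,interpolation=2))
E
```

```text
(no output)
```

View pics/w7z.png

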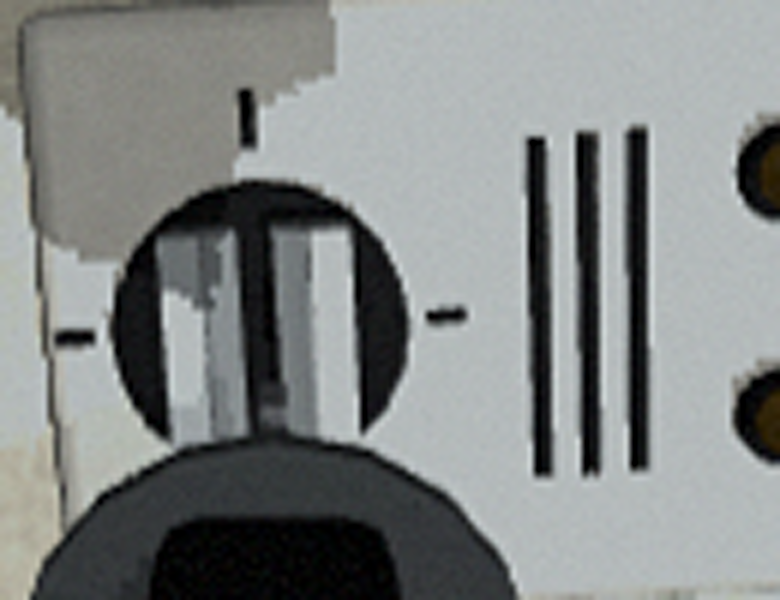

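The slot is parallel to the vents, within the perspective. Back to the rack.

```bash

python3 -m crank '0.015 -0.005 0 -7 1; 0.04 -0.015 0 -14 1; 0.07 -0.025 0 -21 1; 0.1 -0.035 0 -28 1; 0.13 -0.045 0 -35 1; 0.16 -0.055 0 -42 1; 0.185 -0.065 0 -49 1; 0.205 -0.075 0 -56 1; 0.225 -0.08 0 -63 1; 0.24 -0.09 0 -70 1'
python3 go.py 0.468 0.251 0.325 178.5
```

```text
time: 14.18
ee_pos: [0.475, 0.2123, 0.3212]
tcp_rot: [[-0.933, 0.36, -0.001], [0.36, 0.933, -0.0], [0.001, -0.001, -1.0]]
contact_force: [-0.4, 0.1, -2.0]
gripper_width: 0.021
t 14.18 pos [0.475  0.2123 0.3212] head 158.88 tilt [-1.4e-03 -2.0e-04 -1.0e+00] j [ 0.31  0.28  1.49  0.    1.37 -0.9 ] F [-0.4  0.1 -2. ] M [ 0.02  0.04 -0.01] w 0.021
shift mm [20.5 33.6 -3.8] turn -19.62 dist 0.04
```

```bash

python3 -m crank '0.006 0.01 0 -7 1; 0.012 0.02 0 -14 1; 0.018 0.03 0 -19 1; 0.0205 0.033 0 -20 1; 0.0205 0.0335 0 -20 1; 0.0205 0.0335 0 -20 1'
python3 go.py 0.468 0.2505 0.1675 178.5
python3 - <<'E'
from h import *
st,im,d=snap('top','t8.png')
cv2.imwrite('pics/t8z.png',cv2.resize(im[120:250,80:400,::-1],None,fx=2.4,fy=2.4,interpolation=2))
st,im,d=snap('scene','s8.png'); cv2.imwrite('pics/s8z.png',cv2.resize(im[80:220,240:360,::-1],None,fx=4.5,fy=4.5,interpolation=2))
E
```

```text
time: 14.68
ee_pos: [0.4686, 0.2493, 0.3217]
tcp_rot: [[-1.0, 0.029, -0.001], [0.029, 1.0, -0.001], [0.001, -0.001, -1.0]]
contact_force: [0.4, -1.1, -1.1]
gripper_width: 0.0209
t 14.68 pos [0.4686 0.2493 0.3217] head 178.36 tilt [-9.e-04 -5.e-04 -1.e+00] j [ 0.38  0.29  1.47 -0.    1.38 -1.17] F [ 0.4 -1.1 -1.1] M [-0.01 -0.01  0.03] w 0.0209
shift mm [  0.5   1.3 154.2] turn -0.14 dist 0.154
```

View pics/t8z.png

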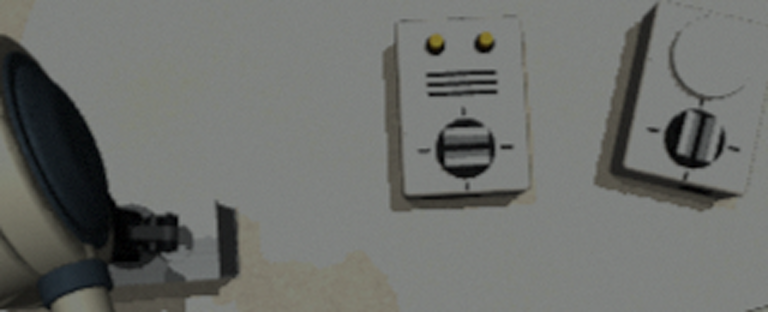

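View pics/s8z.png

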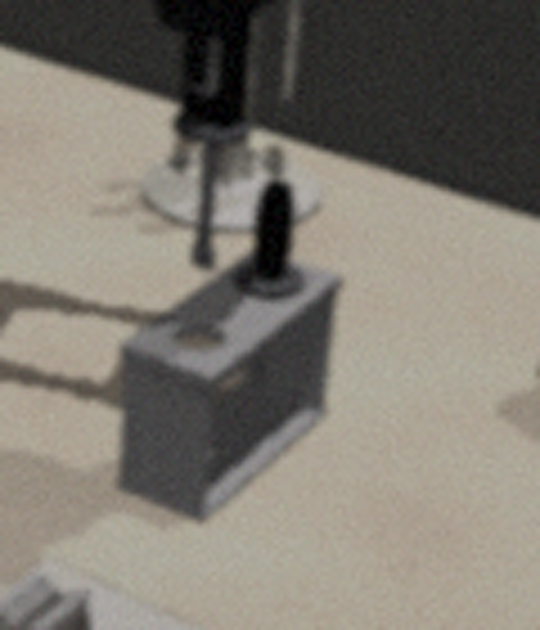

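The top view shows the power supply's slot lying fully across the case at (465,150) and the stirrer's unchanged. The blade hangs over the empty hole, so I'll lower it in.

```bash

python3 -m crank '0 0.001 0.012 0 1; 0 0.001 0.03 0 1; 0 0.001 0.05 0 1; 0 0.001 0.07 0 1; 0 0.001 0.09 0 1; 0 0.001 0.11 0 1; 0 0.001 0.125 0 1; 0 0.001 0.137 0 1; 0 0.001 0.145 0 1; 0 0.001 0.148 0 1'
python3 go.py 0.468 0.2505 0.1675 178.5
python3 -m crank '0 0 0 0 1; 0 0 0.001 0 1; 0 0 0.002 0 1; 0 0 0.003 0 1'
python3 go.py 0.468 0.2505 0.1675 178.5
```

```text
time: 15.62
ee_pos: [0.4686, 0.25, 0.1733]
tcp_rot: [[-1.0, 0.027, -0.001], [0.027, 1.0, -0.001], [0.001, -0.001, -1.0]]
contact_force: [0.4, -0.3, -1.2]
gripper_width: 0.0217
t 15.62 pos [0.4686 0.25   0.1733] head 178.43 tilt [-1.4e-03 -6.0e-04 -1.0e+00] j [ 0.38  0.45  1.67 -0.    1.02 -1.17] F [ 0.4 -0.3 -1.2] M [ 0.05 -0.02  0.03] w 0.0217
shift mm [0.6 0.5 5.8] turn -0.07 dist 0.006
time: 15.95
ee_pos: [0.4692, 0.2507, 0.1718]
tcp_rot: [[-1.0, 0.026, 0.001], [0.026, 1.0, 0.0], [-0.001, 0.0, -1.0]]
contact_force: [0.1, -0.2, -1.1]
gripper_width: 0.0208
t 15.95 pos [0.4692 0.2507 0.1718] head 178.51 tilt [ 1.1e-03  4.0e-04 -1.0e+00] j [ 0.38  0.46  1.67 -0.    1.02 -1.17] F [ 0.1 -0.2 -1.1] M [0.04 0.02 0.02] w 0.0208
shift mm [ 1.2 -0.2  4.3] turn 0.01 dist 0.005
```

```bash

python3 -m crank '0.001 0 0.001 0 1; 0.001 0 0.002 0 1; 0.001 0 0.003 0 1; 0.001 0 0.003 0 1'
python3 go.py 0.468 0.2505 0.1675 178.5
python3 -m crank '0 0 0.001 0 1; 0 0 0.001 0 1'
python3 go.py 0.468 0.2505 0.1675 178.5
```

```text
time: 16.28
ee_pos: [0.4677, 0.2506, 0.1681]
tcp_rot: [[-1.0, 0.026, -0.0], [0.026, 1.0, -0.0], [0.0, -0.0, -1.0]]
contact_force: [0.4, -0.6, -1.2]
gripper_width: 0.0213
t 16.28 pos [0.4677 0.2506 0.1681] head 178.52 tilt [-2.e-04 -1.e-04 -1.e+00] j [ 0.38  0.46  1.67  0.    1.01 -1.17] F [ 0.4 -0.6 -1.2] M [-0.04  0.01 -0.06] w 0.0213
shift mm [-0.3 -0.1  0.6] turn 0.02 dist 0.001
time: 16.45
ee_pos: [0.4679, 0.2506, 0.1675]
tcp_rot: [[-1.0, 0.026, 0.0], [0.026, 1.0, 0.0], [-0.0, 0.0, -1.0]]
contact_force: [-1.5, -0.5, 2.7]
gripper_width: 0.0208
t 16.45 pos [0.4679 0.2506 0.1675] head 178.52 tilt [ 2.e-04  1.e-04 -1.e+00] j [ 0.38  0.46  1.67 -0.    1.01 -1.17] F [-1.5 -0.5  2.7] M [-0.1   0.18  0.01] w 0.0208
shift mm [-0.1 -0.1 -0. ] turn 0.02 dist 0.0
```

Contact: the guard sits on the rack. I'll open the gripper and retreat straight up.

```bash

python3 -m crank '0 0 0 0 0.4; 0 0 0 0 0.2; 0 0 0 0 0; 0 0 0 0 -0.5; 0 0 0 0 -1; 0 0 0 0 -1; 0 0 0 0 -1; 0 0 0 0 -1'
python3 go.py 0.468 0.2505 0.32 178.5
```

```text
time: 17.12
ee_pos: [0.4678, 0.2506, 0.1673]
tcp_rot: [[-1.0, 0.026, -0.0], [0.026, 1.0, -0.0], [0.0, -0.0, -1.0]]
contact_force: [-0.4, -0.4, 1.4]
gripper_width: 0.0854
t 17.12 pos [0.4678 0.2506 0.1673] head 178.52 tilt [-0. -0. -1.] j [ 0.38  0.46  1.67  0.    1.01 -1.17] F [-0.4 -0.4  1.4] M [0. 0. 0.] w 0.0854
shift mm [-2.000e-01 -1.000e-01 -1.527e+02] turn 0.02 dist 0.153
```

```bash

python3 -m crank '0 0 -0.01 0 -1; 0 0 -0.03 0 -1; 0 0 -0.06 0 -1; 0 0 -0.09 0 -1; 0 0 -0.12 0 -1; 0 0 -0.145 0 -1; 0 0 -0.17 0 -1; 0.02 -0.03 -0.18 0 -1; 0.04 -0.06 -0.18 0 -1; 0.06 -0.1 -0.18 0 -1'
python3 -m crank '0 -0.03 0 0 -1; 0 -0.07 0 0 -1; 0 -0.1 0 0 -1; 0 -0.11 0 0 -1; 0 -0.11 0 0 -1; 0 -0.11 0 0 -1'
python3 - <<'E'
from h import *
st,im,d=snap('top','t9.png'); np.save('t9.npy',d)
cv2.imwrite('pics/t9z.png',cv2.resize(im[120:250,80:400,::-1],None,fx=2.4,fy=2.4,interpolation=2))
st,im,d=snap('scene','s9.png'); cv2.imwrite('pics/s9z.png',cv2.resize(im[100:320,150:350,::-1],None,fx=2.7,fy=2.7,interpolation=2))
E
python3 go.py 0 0 0 0
```

```text
time: 17.95
ee_pos: [0.4059, 0.1547, 0.3485]
tcp_rot: [[-1.0, 0.024, 0.002], [0.024, 1.0, 0.001], [-0.002, 0.001, -1.0]]
contact_force: [1.7, -0.6, 0.2]
gripper_width: 0.0856
time: 18.45
ee_pos: [0.4039, 0.0449, 0.3478]
tcp_rot: [[-1.0, 0.027, 0.001], [0.027, 1.0, 0.0], [-0.001, 0.0, -1.0]]
contact_force: [-0.2, 0.2, -0.4]
gripper_width: 0.0859
t 18.55 pos [0.4039 0.0458 0.3475] head 178.55 tilt [ 2.e-04  3.e-04 -1.e+00] j [-0.03  0.08  1.68  0.    1.39 -1.58] F [-0.  -0.8 -0.7] M [-0.01  0.05  0.  ] w 0.0853
shift mm [402.7 -56.1 347.4] turn 178.55 dist 0.535
```

View pics/t9z.png

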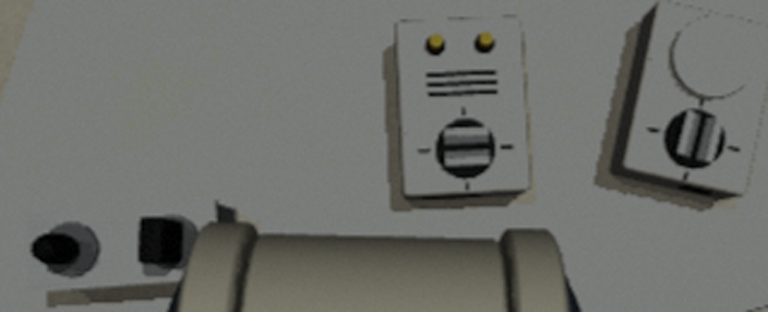

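View pics/s9z.png

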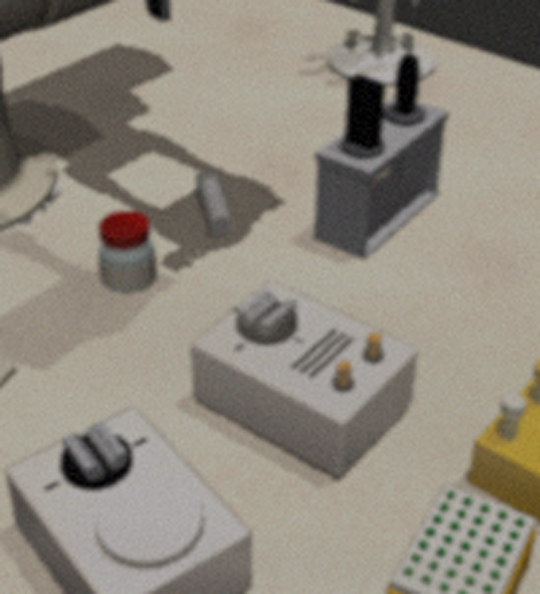

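The screwdriver stands upright in its hole and the switch lies across its case. The stirrer looks unchanged. One numeric check before I hand in.

```bash
python3 - <<'E'
from h import *
im=cv2.imread('pics/t9.png');cv2.imwrite('pics/t9k.png',cv2.resize(im[145:205,240:310],None,fx=10,fy=10,interpolation=2))
g=cv2.cvtColor(im,6).astype(float)
def ang(r0,r1,c0,c1):
    w=np.clip(70-g[r0:r1,c0:c1],0,None);rr,cc=np.mgrid[r0:r1,c0:c1]
    col=[(w[:,i]*rr[:,i]).sum()/max(w[:,i].sum(),1e-6) for i in range(w.shape[1])]
    f=np.polyfit(np.arange(c0,c1),col,1); return np.degrees(np.arctan(f[0])).round(2),np.round(col,1)
print('slot',ang(178,185,267,282)); print('vent',ang(153,157,260,286))
d=np.load('t9.npy')
def W(n,d):
    r,c=np.nonzero(d>0);m=camera_model(n);K=m['K'];D=d[r,c]
    P=np.stack([(c-K[0,2])/K[0,0]*D,-(r-K[1,2])/K[1,1]*D,-D,np.ones_like(D)])
    return (np.linalg.inv(m['view'])@P)[:3].T
for nm,dd in [('before',np.load('top0.npy')),('after',d)]:
    w=W('top',dd)
    for k,(x0,x1,y0,y1,z0,z1) in {'handle':(.4,.55,.15,.3,.2,.23),'case':(.48,.75,-.12,.06,.07,.09),'knob':(.52,.62,-.09,.02,.096,.12)}.items():
        s=w[(w[:,0]>x0)&(w[:,0]<x1)&(w[:,1]>y0)&(w[:,1]<y1)&(w[:,2]>z0)&(w[:,2]<z1)]
        print(nm,k,len(s),s.mean(0).round(4),cv2.minAreaRect(s[:,:2].astype(np.float32)*1000))
E
```

```text
slot (np.float64(-2.96), array([181. , 181. , 181. , 180.9, 180.9, 180.8, 180.8, 180.7, 180.8,
       180.7, 180.6, 180.5, 180.4, 180.4, 180.3]))
vent (np.float64(-2.81), array([155. , 154.9, 155. , 155. , 155. , 154.9, 154.6, 154.4, 154.5,
       154.5, 154.6, 154.2, 154. , 154. , 154. , 154. , 154. , 154. ,
       154. , 154. , 154. , 154. , 154. , 153.9, 153.9, 153.9]))
before handle 195 [0.4687 0.2498 0.2049] ((468.8524475097656, 249.95321655273438), (21.228742599487305, 38.1650390625), 86.77367401123047)
before case 3525 [ 0.6045 -0.0289  0.0801] ((604.5368041992188, -29.854576110839844), (181.03236389160156, 130.10101318359375), 2.0846734046936035)
before knob 232 [ 0.5588 -0.0312  0.1016] ((558.8903198242188, -31.103151321411133), (35.92407989501953, 44.93775177001953), 88.674072265625)
after handle 197 [0.4683 0.2505 0.205 ] ((468.9258117675781, 251.0626678466797), (22.616596221923828, 37.74751663208008), 88.33267211914062)
after case 3513 [ 0.6045 -0.029   0.08  ] ((604.2750244140625, -29.805007934570312), (180.55665588378906, 130.11862182617188), 2.1720311641693115)
after knob 234 [ 0.5591 -0.031   0.1018] ((559.0690307617188, -31.348297119140625), (36.569175720214844, 44.371299743652344), 1.3991029262542725)
```

View pics/t9k.png

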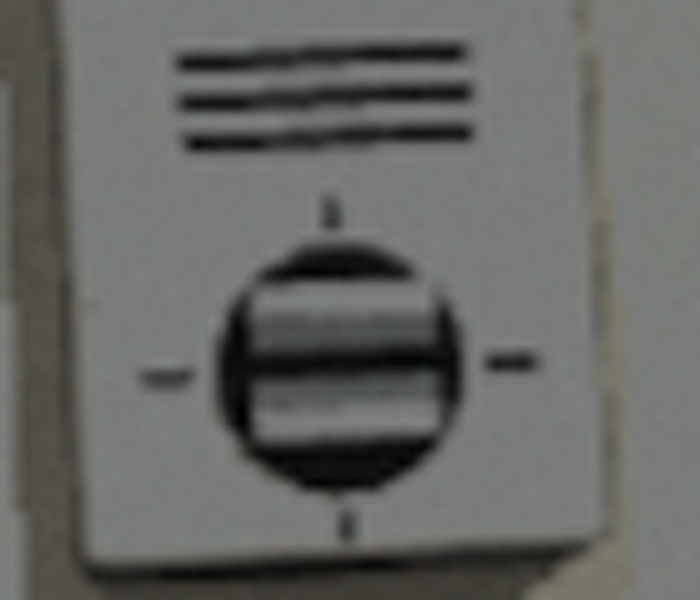

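The zoomed picture shows the slot parallel to the vents and on the line between the side marks. The case and the handle are back within about 1 mm of where they were. I'm handing in the job.

```bash
python3 -c "
from cell import manip
print(manip.close_job())"
```

```text
the job is handed in; nothing more can be done
None
```

I turned the power supply's switch a quarter turn clockwise to its stop, put the screwdriver back standing in its own rack hole, and let go. The job was handed in at about 18.6 s of the 58 s allowed.

**Stop:** once the switch stopped following the blade, the torque rose steadily to 0.56 N·m, against about 0.07 N·m of friction. I then backed the blade off to the middle of its play and lifted it straight out.

**Final checks:**
- **Switch:** in the top image the slot lies at -2.96° and the case vents at -2.81°, so they are parallel and the slot is across the case.
- **Power supply:** the case has not moved, with less than 0.5 mm and 0.1° of difference.
- **Screwdriver:** the handle is upright and within about 1 mm of where it started, with the gripper open and clear.
- **Stirrer:** its switch looks unchanged in the pictures. I did not measure its angle, and the arm never went near it at working height.

**Disagreement:** the trained network placed the switch about 10 mm farther out in the top camera than the depth data did. I went with the depth and wrist-camera position, and the blade entered the slot with no extra force. No check failed.

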